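# Fetch the end-mill case from behind the tool tubes

## Robot

A 6-joint arm with a two-finger parallel gripper is mounted at the origin on the work surface. World frame = base frame: x ahead of the robot, y to its left, z up, the work surface at z = 0. Lengths are in m, angles in rad, forces in N, time in s.
With the tool pointing down it reaches from about 0.35 to 1 m from the base axis. Payload 7.1 kg.
Tool frame: the origin (TCP) lies between the finger pads; the fingertips stand 22 mm ahead of it and the grasp point (between the pads) lies 3 mm ahead of it; z points along the fingers, y is the line along which they close (so a half turn about z gives the same grasp; the last joint's range is limited). The gripper opens to 85 mm and grips with 20 to 120 N. Pads are 22 mm wide; open, the fingers measure 114 mm over their backs; the gripper's body (76 mm by 85 mm) begins 54 mm behind the grasp point. The pads swing forward as they close: fully open they stand 13 mm farther back than shut.
Start: joints at [1.321, 0.423, 1.63, -0, 1.089, -0.019], TCP at [0.143, 0.608, 0.253] pointing down, gripper open.
Joint ranges: [-3, 3], [-0.9, 2.11], [0.09, 2.58], [-1.31, 4.45], [0.11, 2.69], [-2.54, 2.54]. Speed limits (rad/s): [2.39, 2.39, 3.01, 3.14, 3.14, 3.14].

## Interface

Orientations are given as a rotation vector (axis times angle).
In Python, from rig import manip gives the robot as it stands. The module is installed in compiled form; this text tells all that it offers. Calls block until the motion is done:
- manip.move_to(position, orientation): joint-space move of the TCP to a pose.
- manip.servo_line(position, orientation=None, rate=0.15): straight line of the TCP; orientation=None keeps the orientation; rate is the mean speed in m/s.
- manip.set_joints(angles): joint-space move.
- manip.command_gripper(opening, f_grip=None): finger opening in m; f_grip is the grip in N (None keeps the last); returns when the fingers have stopped.
- manip.hold(seconds).
- manip.solve_ik(position, orientation): joint angles nearest the present ones, or None.
- manip.camera(name): name is "scene" or "top" or "wrist"; returns a dict with "image" (420x560x3 uint8, red, green, blue), "fx", "fy", "cx", "cy" (pixels), "cam_to_world" (4x4, takes a point from camera to world coordinates); the wrist camera has in their place "mount" (4x4, takes a point from camera to tool coordinates, whose origin is the TCP and whose axes are the flange's). Camera axes: x right, y down, z forward; pixel columns grow to the right and rows downward; lengths in m; the calibration is good to about 2 mm. A picture is of the moment at which its call begins: read the wrist's pose just before it. There is no depth.
A pose or a line that the arm cannot do raises manip.IKError and nothing moves.
- manip.sign_off(): hands the job in; it is judged then, once.
Readings, each from a call of its own:
- manip.get_time(): time.
- manip.get_joint_positions(): joint angles.
- manip.get_joint_vel(): joint speeds.
- manip.get_tau(): joint torques, N m.
- manip.get_position(): TCP position.
- manip.get_ee_rot(): TCP orientation.
- manip.get_contact_force(): force on the tool from outside, world axes, zero at the start.
- manip.get_torque(): the same for the moment, N m.
- manip.get_width(): finger opening in m.
- manip.get_grip_force(): force on a finger pad.
Only numpy, scipy, OpenCV 4.12 (cv2) and the standard library are available. Lean on these libraries where they do the work, as an engineer would, in place of code of your own. Each camera call takes 0.05 s, during which the arm holds its last target. There are 200 camera calls.

## Task

Pack the flat end-mill case that lies behind the three tool tubes: first stand all three tubes on the dark grey side mat, leaving the case where it is, then lay the case flat in the middle of the cardboard carton, its long side along the carton's long side, and finally stand each tube back on the middle of the pad of its own colour. Keep the tubes upright throughout.

Things in the scene. Friction and masses are not known exactly. Their poses are not given: they have to be found in the camera images.
- tube_red: round tool tube standing upright, white with a red screw cap and a red foot, a plain cylinder 40 mm across, 110 mm tall, about 180 g; it starts on the red pad. At the start only 16 mm separate neighbouring tubes, so grip across the row. Origin: centre of its underside, z up along the tube.
- tube_yellow: round tool tube standing upright, white with a yellow screw cap and a yellow foot, a plain cylinder 40 mm across, 110 mm tall, about 180 g; it starts on the yellow pad. At the start only 16 mm separate neighbouring tubes, so grip across the row. Origin: centre of its underside, z up along the tube.
- tube_blue: round tool tube standing upright, white with a blue screw cap and a blue foot, a plain cylinder 40 mm across, 110 mm tall, about 180 g; it starts on the blue pad. At the start only 16 mm separate neighbouring tubes, so grip across the row. Origin: centre of its underside, z up along the tube.
- pad_red: red round pad, 52 mm across, 3 mm thick, fixed on a white board: home of the red tube. Origin: centre of its underside, on the board's top, 12 mm above the bench. Three pads stand in a row 56 mm apart, in any order of colours; y axis along the row, x square to it, towards the case. Free in front (-x); behind only the low case.
- pad_yellow: yellow round pad, 52 mm across, 3 mm thick, fixed on a white board: home of the yellow tube. Origin: centre of its underside, on the board's top, 12 mm above the bench. Three pads stand in a row 56 mm apart, in any order of colours; y axis along the row, x square to it, towards the case. Free in front (-x); behind only the low case.
- pad_blue: blue round pad, 52 mm across, 3 mm thick, fixed on a white board: home of the blue tube. Origin: centre of its underside, on the board's top, 12 mm above the bench. Three pads stand in a row 56 mm apart, in any order of colours; y axis along the row, x square to it, towards the case. Free in front (-x); behind only the low case.
- case: flat case of end mills, black frame, clear window, four tools inside, 44 mm (x) by 100 mm (y, long side) by 26 mm high, about 160 g; gripped across the 44 mm. Origin: centre of its underside, z up. It starts on the white board about 17 mm behind the tubes, long side along the row; some 36 mm behind it a fixed back fence, 8 mm thick, stands 48 mm above the board.
- mat: dark grey rectangular mat fixed on the bench to one side of the board (left or right), 240 mm (its x) by 120 mm (its y), 4 mm thick: the side area. Origin: centre of its underside, on the bench.
- carton: open cardboard carton fixed on the bench on the other side of the board, outside 190 mm (its x, the long side) by 150 mm (its y) by 38 mm high, walls and floor 4 mm thick. Origin: centre of its underside, on the bench.
- bay: white storage board that carries pads, tubes and case, fixed on the bench, 165 mm (x) by 210 mm (y), 12 mm thick, with the back fence along its far (+x) edge: the fence's inner face is at x = 72 mm, the pads' row at x = -45 mm. Origin: near the board's middle, at the underside, on the bench; same axes as the pads.

How it is judged:
On the way, in this order (a step that is already met when the one before it is completed fails the run):
1. all three tubes stand released on the grey mat, the case still in its place (moved less than 25 mm) (x of tube_red in the frame of mat between -0.115 and 0.115 m and y of tube_red in the frame of mat between -0.055 and 0.055 m and z of each of tube_red, tube_yellow, tube_blue in the frame of mat below 0.01 m and angle between each of tube_red, tube_yellow, tube_blue's own z axis and vertical below 0.1 rad and x of tube_yellow in the frame of mat between -0.115 and 0.115 m and y of tube_yellow in the frame of mat between -0.055 and 0.055 m and x of tube_blue in the frame of mat between -0.115 and 0.115 m and y of tube_blue in the frame of mat between -0.055 and 0.055 m and contact force between the fingers and tube_red below 0.1 N and contact force between the fingers and tube_yellow below 0.1 N and contact force between the fingers and tube_blue below 0.1 N and distance of case from where it was at the start of the episode below 0.025 m), for 0.2 s.
2. the case lies released in the middle of the carton, the tubes still on the mat (horizontal distance between case and carton below 0.018 m and z of case in the frame of carton below 0.01 m and angle between each of case, tube_red, tube_yellow, tube_blue's own z axis and vertical below 0.1 rad and angle between the y axis of case and the x axis of carton, either way round below 0.26 rad and contact force between the fingers and case below 0.1 N and x of tube_red in the frame of mat between -0.115 and 0.115 m and y of tube_red in the frame of mat between -0.055 and 0.055 m and z of each of tube_red, tube_yellow, tube_blue in the frame of mat below 0.01 m and x of tube_yellow in the frame of mat between -0.115 and 0.115 m and y of tube_yellow in the frame of mat between -0.055 and 0.055 m and x of tube_blue in the frame of mat between -0.115 and 0.115 m and y of tube_blue in the frame of mat between -0.055 and 0.055 m), for 0.2 s.
At the end, for the whole second after the job is handed in: Each tube stands upright (within 0.1 rad) on the pad of its own colour, within 12 mm of the pad's centre, and the case lies flat on the carton's floor, within 18 mm of its middle, long side within 0.26 rad of the carton's long side; all at rest (horizontal distance between tube_red and pad_red below 0.012 m and z of tube_red in the frame of pad_red below 0.008 m and angle between each of tube_red, tube_yellow, tube_blue, case's own z axis and vertical below 0.1 rad and linear speed of each of tube_red, tube_yellow, tube_blue, case below 0.02 m/s and horizontal distance between tube_yellow and pad_yellow below 0.012 m and z of tube_yellow in the frame of pad_yellow below 0.008 m and horizontal distance between tube_blue and pad_blue below 0.012 m and z of tube_blue in the frame of pad_blue below 0.008 m and horizontal distance between case and carton below 0.018 m and z of case in the frame of carton below 0.01 m and angle between the y axis of case and the x axis of carton, either way round below 0.26 rad); the robot touches nothing.
It fails at once if the red tube tipped over (more than 0.5 rad) (angle between tube_red's own z axis and vertical above 0.5 rad).
It fails at once if the yellow tube tipped over (more than 0.5 rad) (angle between tube_yellow's own z axis and vertical above 0.5 rad).
It fails at once if the blue tube tipped over (more than 0.5 rad) (angle between tube_blue's own z axis and vertical above 0.5 rad).
It also fails if it takes over 136 s, if anything falls off the work surface, if the arm or the gripper's body presses on something with over 40 N, if the wrist force passes 120 N, or if a joint passes its speed limit or range.

## Working session

There is one attempt and no reset: what is moved stays moved. The work goes in short steps, each a Python script; the robot and the scene stay as the last script left them, time stands still between calls to the robot, and variables do not carry over. Pictures are saved under pics/ and viewed, at most 14 in all, crops included, and the job is handed in when it is done.

```bash
mkdir -p pics; python3 - <<'E'
from rig import manip as m
import cv2,numpy as np,pickle
d={}
for n in("scene","top"):
    c=m.camera(n);d[n]=c;cv2.imwrite(f"pics/{n}0.png",c["image"][:,:,::-1]);print(n,c["fx"],c["fy"],c["cx"],c["cy"],np.round(c["cam_to_world"],4).tolist())
pickle.dump(d,open("cams.pkl","wb"))
print(m.get_time(),m.get_ee_rot(),m.get_position(),np.round(m.camera("wrist")["mount"],4).tolist())
E
```

```text
scene 475.1656210098564 475.1656210098564 277.8721924143743 205.21958678363268 [[0.156, 0.8339, -0.5294, 1.1047], [0.9876, -0.1224, 0.0982, -0.1179], [0.0171, -0.5382, -0.8427, 0.9807], [0.0, 0.0, 0.0, 1.0]]
top 443.50554889441446 443.50554889441446 283.0438488703226 209.80361282510452 [[-0.0202, -0.9863, 0.1636, 0.3908], [-0.999, 0.0263, 0.0354, -0.0029], [-0.0392, -0.1627, -0.9859, 0.8802], [0.0, 0.0, 0.0, 1.0]]
0.1 [-3.61652084e-01 -3.12049699e+00  2.27373261e-03] [0.14281758 0.60796747 0.25257705] [[0.0012, -0.9519, -0.3064, 0.0797], [1.0, 0.0012, 0.0001, 0.0005], [0.0003, -0.3064, 0.9519, -0.1205], [0.0, 0.0, 0.0, 1.0]]
```

View pics/scene0.png

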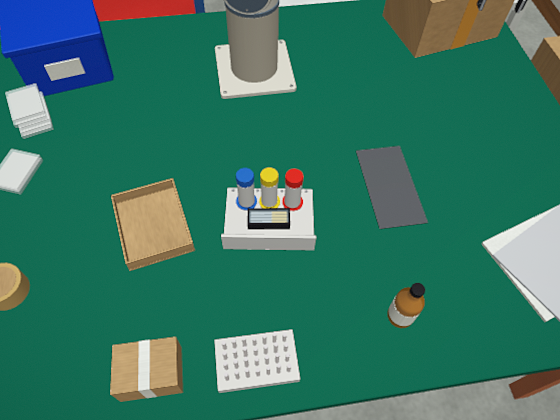

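View pics/top0.png

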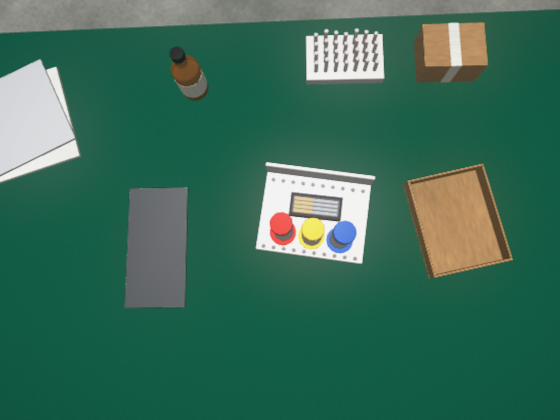

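The scene view shows the tubes in order blue, yellow, red from the left at about (245,178), (269,177) and (293,177), with the case in front of the fence. The top view shows the mat at left (125–187, 188–307), the carton at right (407–511, 165–276), and the cap tops at red (281,223), yellow (313,229), blue (344,233). I'll get coarse coordinates, then look with the wrist camera.

```bash
cat > h.py <<'E'
from rig import manip as m
import cv2,numpy as np,pickle
from scipy.spatial.transform import Rotation as Ro
def ori(yaw):  # tool down, closing line (tool y) at angle yaw from world x
    c,s=np.cos(yaw),np.sin(yaw)
    return Ro.from_matrix(np.array([[-s,c,0],[c,s,0],[0,0,-1.]])).as_rotvec()
def K(c): return np.array([[c["fx"],0,c["cx"]],[0,c["fy"],c["cy"]],[0,0,1]])
def rays(c,uv):
    uv=np.atleast_2d(uv).astype(float); M=c["cam_to_world"]
    d=np.c_[(uv[:,0]-c["cx"])/c["fx"],(uv[:,1]-c["cy"])/c["fy"],np.ones(len(uv))]@M[:3,:3].T
    return M[:3,3],d
def plane(c,uv,z):
    o,d=rays(c,uv); return (o+d*((z-o[2])/d[:,2])[:,None])[:,:2]
def proj(c,P):
    M=np.linalg.inv(c["cam_to_world"]); q=np.atleast_2d(P)@M[:3,:3].T+M[:3,3]
    return np.c_[c["fx"]*q[:,0]/q[:,2]+c["cx"],c["fy"]*q[:,1]/q[:,2]+c["cy"]]
def tri(cs,uvs): # least-squares intersection
    A=np.zeros((3,3));b=np.zeros(3)
    for c,uv in zip(cs,uvs):
        o,d=rays(c,uv); d=d[0]/np.linalg.norm(d[0]); Q=np.eye(3)-np.outer(d,d); A+=Q;b+=Q@o
    return np.linalg.solve(A,b)
def wrist(name=None):
    T=np.eye(4);T[:3,:3]=Ro.from_rotvec(m.get_ee_rot()).as_matrix();T[:3,3]=m.get_position()
    c=m.camera("wrist"); c["cam_to_world"]=T@c["mount"]
    if name: cv2.imwrite(f"pics/{name}.png",c["image"][:,:,::-1]);pickle.dump(c,open(name+".pkl","wb"))
    return c
E
python3 - <<'E'
from h import *
d=pickle.load(open("cams.pkl","rb"));t=d["top"];s=d["scene"]
mat=plane(t,[(131,188),(187,188),(185,307),(125,306)],.004)
car=plane(t,[(407,181),(484,165),(511,259),(432,276)],.038)
print(mat,mat.mean(0));print(car,car.mean(0))
caps=np.array([tri([t,s],[a,b]) for a,b in(((281,222),(293.5,173)),((313,227),(269,173)),((344,232),(245,174)))])
print(caps)
v=caps[0]-caps[2];yaw=np.arctan2(v[1],v[0])-np.pi/2;print("yaw",yaw)
bx=np.array([np.cos(yaw),np.sin(yaw)]);by=np.array([-bx[1],bx[0]])
p=caps[1,:2]+.03*bx
for i,(off,z) in enumerate(((0.05,.33),(-.05,.33))):
    m.move_to([*(p+off*by),z],ori(yaw)); m.hold(.2)
    wrist(f"w{i}"); print(m.get_time(),m.get_joint_positions())
E
```

```text
[[0.58971793 0.33924624]
 [0.58639506 0.22348375]
 [0.34914414 0.22377812]
 [0.3532226  0.34257677]] [0.46961993 0.28227122]
[[ 0.58031702 -0.21254087]
 [ 0.60749813 -0.36111594]
 [ 0.42676884 -0.39364359]
 [ 0.39864388 -0.24664999]] [ 0.50330697 -0.3034876 ]
[[ 0.49378868  0.02806041  0.13336736]
 [ 0.48421447 -0.02569361  0.13101652]
 [ 0.47503274 -0.07831596  0.12524286]]
yaw -0.17452307039200043
2.9 [1.30667230e-02 1.86055141e-01 1.77671582e+00 3.35488706e-05
 1.17896007e+00 1.86872834e-01]
3.6333 [-1.78926931e-01  1.67515313e-01  1.79946233e+00  1.26538649e-04
  1.17457629e+00 -5.89488856e-03]
```

View pics/w0.png

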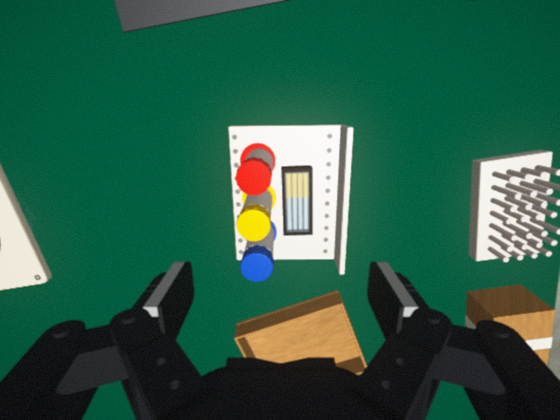

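View pics/w1.png

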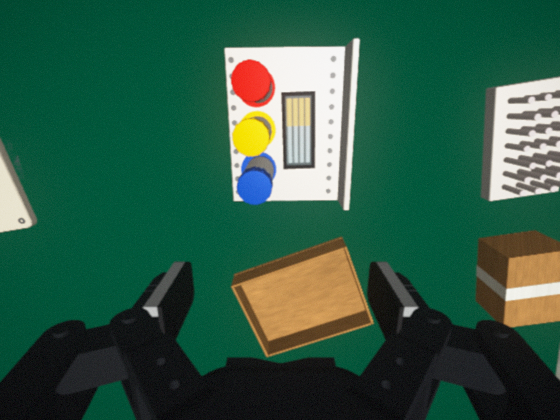

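The wrist views show the cap tops: in w0 red (254,178), yellow (254,222), blue (257,267), and in w1 red (251,81), yellow (251,136), blue (254,187). The case is at about (297,200) in w0 and (299,130) in w1. I'll refine these by colour segmentation and triangulate, adding the case's top corners.

```bash
cat >> h.py <<'E'
def mask(img,col):
    h=cv2.cvtColor(img,cv2.COLOR_RGB2HSV);H,S,V=cv2.split(h);b=(S>140)&(V>90)
    k={"red":((H<8)|(H>172)),"yellow":(H>20)&(H<35),"blue":(H>100)&(H<125)}[col]
    return (b&k).astype(np.uint8)
def blob(img,col,roi):
    x0,y0,x1,y1=roi;M=np.zeros(img.shape[:2],np.uint8);M[y0:y1,x0:x1]=mask(img,col)[y0:y1,x0:x1]
    n,l,s,ce=cv2.connectedComponentsWithStats(M);i=1+np.argmax(s[1:,4]);return s[i],ce[i],(l==i)
E
python3 - <<'E'
from h import *
W=[pickle.load(open(f"w{i}.pkl","rb")) for i in(0,1)]
rois=[(225,130,290,290),(220,50,290,215)]
for col in("red","yellow","blue"):
    uv=[]
    for c,r in zip(W,rois):
        s,ce,M=blob(c["image"],col,r); 
        # biggest inscribed circle touching: use opening by distance transform centre
        D=cv2.distanceTransform(M.astype(np.uint8),cv2.DIST_L2,5);k=D>D.max()-.6
        y,x=np.nonzero(k);uv.append((x.mean(),y.max() if 0 else y.mean())); print(col,s,uv[-1],D.max())
    P=tri(W,uv);print(col,np.round(P,4),[np.round(proj(c,P)[0]-u,1) for c,u in zip(W,uv)])
# case: dark rectangle
uv=[]
for c,r in zip(W,[(270,150,325,250),(272,80,328,180)]):
    g=cv2.cvtColor(c["image"],cv2.COLOR_RGB2GRAY);x0,y0,x1,y1=r
    B=(g[y0:y1,x0:x1]<70).astype(np.uint8);cn=max(cv2.findContours(B,0,2)[0],key=cv2.contourArea)
    R=cv2.minAreaRect(cn);ce=(R[0][0]+x0,R[0][1]+y0);uv.append(ce);bb=cv2.boxPoints(R)+[x0,y0]
    q=plane(c,bb,.038);print(R,q.round(4).tolist(),q.mean(0))
print("case",tri(W,uv))
E
cd pics; python3 -c "
import cv2;import numpy as np
a=cv2.imread('w0.png')[110:290,215:365];b=cv2.imread('w1.png')[30:210,215:365]
cv2.imwrite('z.png',cv2.resize(np.hstack([a,b]),None,fx=2.6,fy=2.6,interpolation=2))"
```

```text
red [ 236  143   39   53 1268] (np.float64(253.5), np.float64(176.0)) 17.0
red [ 231   60   44   47 1459] (np.float64(250.5), np.float64(81.0)) 19.384497
red [0.4923 0.0299 0.1149] [array([-0.2,  0. ]), array([0.2, 0. ])]
yellow [237 204  34  37 988] (np.float64(253.57142857142858), np.float64(222.71428571428572)) 16.378298
yellow [ 233  111   42   45 1342] (np.float64(250.5), np.float64(136.5)) 18.178297
yellow [ 0.4814 -0.0247  0.117 ] [array([-0.3,  0. ]), array([ 0.3, -0. ])]
blue [240 246  34  36 936] (np.float64(257.0), np.float64(264.5)) 16.181398
blue [ 237  157   35   48 1076] (np.float64(254.33333333333334), np.float64(186.0)) 16.993797
blue [ 0.4748 -0.0791  0.1181] [array([-0.3,  0. ]), array([ 0.3, -0. ])]
((26.06447982788086, 18.85407257080078), (5.041905879974365, 28.0158748626709), 87.27368927001953) [[0.5238, 0.0201], [0.562, 0.0154], [0.5613, 0.0084], [0.5229, 0.0132]] [0.54252101 0.01426454]
((26.5, 70.5), (29.0, 33.0), 0.0) [[0.5095, -0.0784], [0.5169, -0.0347], [0.5549, -0.0413], [0.5488, -0.0853]] [ 0.53252044 -0.05993223]
case [ 0.56878016 -0.22765276 -1.15695887]
```

View pics/z.png

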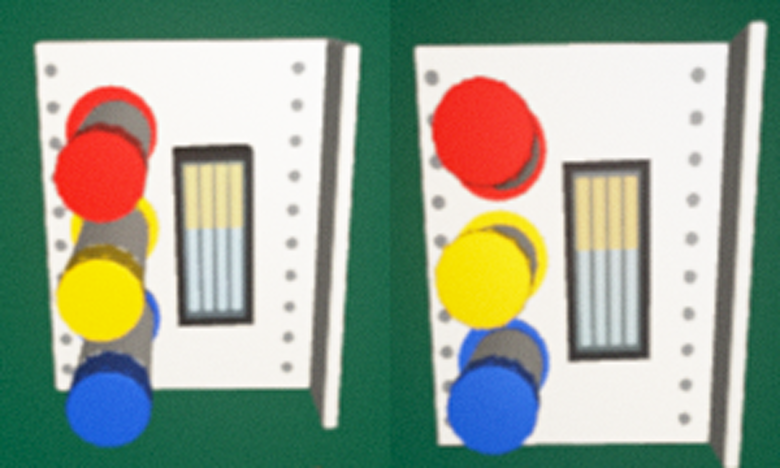

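The crop (scale 2.6) shows cap discs centred at red (101,175)/(484,131), yellow (101,298)/(483,280), blue (109,405)/(493,408), with the case's top face at about (215,239)/(609,260). I'll triangulate these.

```bash
python3 - <<'E'
from h import *
W=[pickle.load(open(f"w{i}.pkl","rb")) for i in(0,1)]
f=lambda a,b:[(a[0]/2.6+215,a[1]/2.6+110),((b[0]-390)/2.6+215,b[1]/2.6+30)]
for n,a,b in(("r",(101,175),(484,131)),("y",(101,298),(483,280)),("b",(109,405),(493,408)),("case",(215,239),(609,260)),("board",(57,390),(439,446)),("board2",(37,42),(416,46))):
    uv=f(a,b);z=.125 if n in"ryb" else .038 if n=="case" else .012
    print(n,tri(W,uv).round(4),[plane(c,u,z)[0].round(4) for c,u in zip(W,uv)])
E
```

```text
r [0.4935 0.0298 0.1218] [array([0.4939, 0.0304]), array([0.4936, 0.0295])]
y [ 0.4819 -0.0257  0.1208] [array([ 0.4829, -0.0242]), array([ 0.482 , -0.0254])]
b [ 0.475  -0.0796  0.1203] [array([ 0.476 , -0.0772]), array([ 0.4755, -0.0785])]
case [ 0.5375 -0.033   0.039 ] [array([ 0.5374, -0.0333]), array([ 0.5377, -0.0331])]
board [ 0.4247 -0.1232  0.0093] [array([ 0.4256, -0.1219]), array([ 0.4251, -0.1224])]
board2 [0.4594 0.085  0.0098] [array([0.46 , 0.085]), array([0.4594, 0.0846])]
```

```bash
cat >> h.py <<'E'
YB=-.165
bx=np.array([np.cos(YB),np.sin(YB)]);by=np.array([-bx[1],bx[0]])
MAT=np.array([.4696,.2823]);YM=np.pi/2-.008
SPOT={"red":MAT+[.075,0],"yellow":MAT+[0,0],"blue":MAT+[-.075,0]}
def pick(p,yaw,z,up,opening=.07,grip=40):
    m.move_to([*p,up],ori(yaw)); m.command_gripper(opening)
    m.servo_line([*p,z],rate=.12); m.command_gripper(.0,grip)
    w,f=m.get_width(),m.get_grip_force()
    m.servo_line([*p,up],rate=.15); print("pick",p,"w",w,"f",f,"lifted",m.get_width(),m.get_contact_force().round(1),"t",m.get_time())
def place(p,yaw,z,up,opening=.07):
    m.move_to([*p,up],ori(yaw)); m.servo_line([*p,z+.004],rate=.15); m.hold(.2)
    f0=m.get_contact_force()[2]; zz=z+.004
    while zz>z-.004:
        zz-=.001; m.servo_line([*p,zz],rate=.03); m.hold(.05)
        if m.get_contact_force()[2]-f0>4: break
    print("touch",round(zz-z,4),m.get_contact_force()[2]-f0)
    m.command_gripper(opening); m.servo_line([*p,up],rate=.2); print("t",m.get_time())
E
python3 - <<'E'
from h import *
pick(np.array([.4935,.0298]),YB,.096,.226)
place(SPOT["red"],YM,.085,.215)
E
```

```text
pick [0.4935 0.0298] w 0.03926656358340557 f 39.763591289520264 lifted 0.03899868947298811 [-0.   0.7 -1.2] t 7.225
touch 0.0 6.521540308131519
t 12.0167
```

Works well; next the other two, then a look from the wrist.

```bash
python3 - <<'E'
from h import *
pick(np.array([.482,-.0254]),YB,.096,.226); place(SPOT["yellow"],YM,.085,.226)
pick(np.array([.4752,-.0793]),YB,.096,.226); place(SPOT["blue"],YM,.085,.226)
d={}
m.move_to([*(MAT+[-.05,-.1]),.45],ori(YB)); 
p=np.array([.50,-.03])
for i,o in enumerate((.06,-.05)):
    m.move_to([*(p+o*by),.28],ori(YB)); m.hold(.2); wrist(f"v{i}")
c=m.camera("top"); cv2.imwrite("pics/t1.png",c["image"][:,:,::-1])
a=[cv2.imread(f"pics/v{i}.png")[0:300,120:400] for i in(0,1)]
cv2.imwrite("pics/v.png",cv2.resize(np.hstack(a),None,fx=1.4,fy=1.4,interpolation=2))
print(m.get_time())
E
```

```text
pick [ 0.482  -0.0254] w 0.039449866030578304 f 39.91328001022339 lifted 0.03948509842039808 [-0.7  0.7 -0.8] t 16.0583
touch 0.0 8.305317365301669
t 20.9667
pick [ 0.4752 -0.0793] w 0.0394511805053859 f 39.80102241039276 lifted 0.03915321086903925 [ 0.2 -0.1 -2. ] t 25.175
touch 0.0 10.62701929856604
t 30.2917
33.6833
```

View pics/v.png

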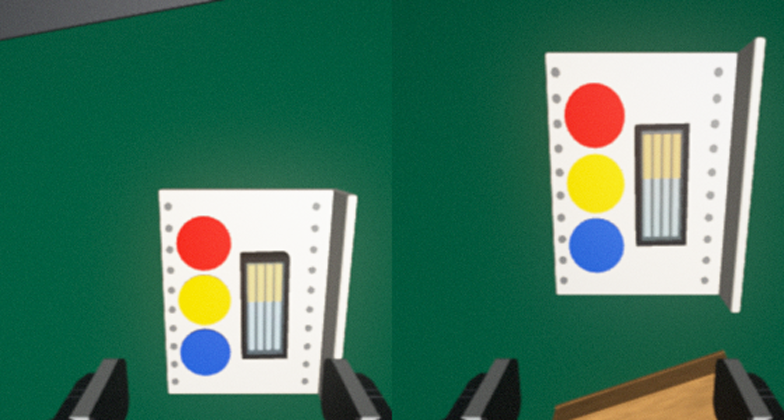

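View pics/t1.png

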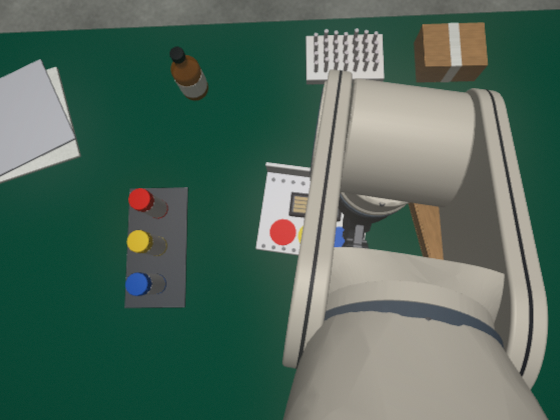

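The wrist views show the three pads clear at (203,243), (204,300), (205,352) in the left view and the case undisturbed at (265,307). The top view shows all three tubes upright on the mat. Next I'll locate the pads and case, and view the carton from two places.

```bash
python3 - <<'E'
from h import *
V=[pickle.load(open(f"v{i}.pkl","rb")) for i in(0,1)]
for col in("red","yellow","blue"):
    uv=[blob(c["image"],col,r)[1] for c,r in zip(V,[(230,140,300,285),(230,40,300,210)])]
    print(col,uv,tri(V,uv).round(4),[plane(c,u,.015)[0].round(4) for c,u in zip(V,uv)])
f=lambda a,b:[(a[0]/1.4+120,a[1]/1.4),((b[0]-392)/1.4+120,b[1]/1.4)]
for a,b in(((265,307),(662,185)),((265,357),(662,244)),((265,257),(662,125))):
    uv=f(a,b); print("case",tri(V,uv).round(4),[plane(c,u,.038)[0].round(4) for c,u in zip(V,uv)])
C=np.array([.503,-.303])
for i,o in enumerate((.06,-.04)):
    m.move_to([*(C+[0,o]),.30],ori(0)); m.hold(.2); wrist(f"c{i}")
a=[cv2.imread(f"pics/c{i}.png")[0:300,140:420] for i in(0,1)]
cv2.imwrite("pics/c.png",cv2.resize(np.hstack(a),None,fx=1.4,fy=1.4,interpolation=2))
E
```

```text
red [array([264.99913495, 173.38148789]), array([264.20171391,  82.06921556])] [0.4898 0.0315 0.0147] [array([0.4899, 0.0316]), array([0.4897, 0.0315])]
yellow [array([265.73811833, 213.85935984]), array([264.89422356, 130.65716429])] [ 0.4807 -0.0238  0.0139] [array([ 0.481 , -0.0234]), array([ 0.4806, -0.0237])]
blue [array([266.18171558, 251.23814898]), array([265.53580902, 174.93280283])] [ 0.4716 -0.079   0.0141] [array([ 0.4718, -0.0786]), array([ 0.4716, -0.0788])]
case [ 0.5374 -0.0333  0.0342] [array([ 0.5373, -0.0319]), array([ 0.537, -0.033])]
case [ 0.5306 -0.0829  0.0368] [array([ 0.5305, -0.0823]), array([ 0.5306, -0.0826])]
case [0.5436 0.0136 0.0335] [array([0.5435, 0.0148]), array([0.543 , 0.0135])]
```

View pics/c.png

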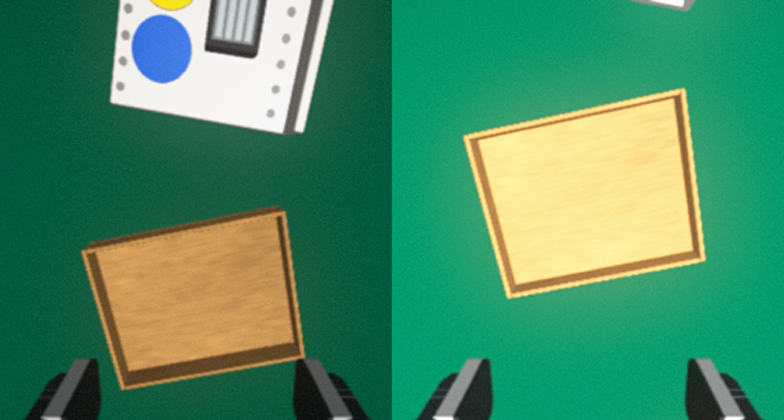

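The carton's rim corners are at (83,250), (286,211), (302,357), (123,388) in the left view and (465,136), (685,90), (704,261), (509,297) in the right. Now I'll move the case.

```bash
python3 - <<'E'
from h import *
V=[pickle.load(open(f"c{i}.pkl","rb")) for i in(0,1)]
A=[(83,250),(286,211),(302,357),(123,388)];B=[(465,136),(685,90),(704,261),(509,297)]
P=np.array([tri(V,[(a[0]/1.4+140,a[1]/1.4),((b[0]-392)/1.4+140,b[1]/1.4)]) for a,b in zip(A,B)])
C=P.mean(0); v=P[1]-P[0]+P[2]-P[3]; yc=np.arctan2(v[1],v[0]); print(P.round(4).tolist(),C,yc)
assert np.hypot(*(C[:2]-[.5033,-.3035]))<.012 and abs(yc-.186)<.06
C=C[:2]
pick(np.array([.5372,-.033]),-.15,.037,.16,opening=.064)
place(C,yc-np.pi/2,.029,.16,opening=.06)
m.move_to([*(C+[0,-.05]),.30],ori(0)); m.hold(.2); wrist("k0")
cv2.imwrite("pics/k.png",cv2.imread("pics/k0.png")[0:300,140:420])
E
```

```text
[[0.396, -0.2505, 0.0337], [0.5827, -0.2138, 0.0334], [0.61, -0.3606, 0.0337], [0.4258, -0.3971, 0.0333]] [ 0.50362333 -0.305518    0.03350833] 0.19481090857679756
pick [ 0.5372 -0.033 ] w 0.04339827034274857 f 41.45958065986633 lifted 0.043313884869580925 [-0.8 -0.  -1.5] t 39.35
touch -0.0 9.56945508490788
t 43.9333
```

View pics/k.png

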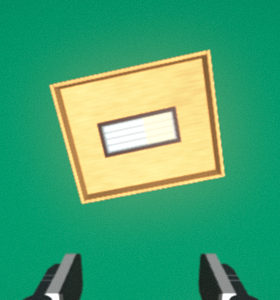

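The case lies at (139,132), central and aligned in the carton, whose rim centre is at about (142,129). Now the tubes go back.

```bash
python3 - <<'E'
from h import *
PAD={"blue":[.4718,-.0793],"yellow":[.4808,-.0242],"red":[.49,.0312]}
for k in PAD:
    pick(SPOT[k],YM,.085,.226); place(np.array(PAD[k]),YB,.096,.226)
p=np.array([.48,-.02])
for i,o in enumerate((.05,-.05)):
    m.move_to([*(p+o*by),.33],ori(YB)); m.hold(.2); wrist(f"e{i}")
a=[cv2.imread(f"pics/e{i}.png")[0:300,140:420] for i in(0,1)]
cv2.imwrite("pics/e.png",cv2.resize(np.hstack(a),None,fx=1.4,fy=1.4,interpolation=2))
m.move_to([.3,.4,.4],ori(0.5)); c=m.camera("scene"); cv2.imwrite("pics/s1.png",cv2.resize(c["image"][120:270,90:330,::-1],None,fx=3,fy=3))
print(m.get_time())
E
```

```text
pick [0.3946 0.2823] w 0.03922601018441255 f 39.725441336631775 lifted 0.039689172942779224 [ 0.5  0.1 -2.6] t 50.8667
touch 0.0 10.051782755093022
t 55.85
pick [0.4696 0.2823] w 0.039103053924862075 f 39.899942278862 lifted 0.039640984851335714 [ 0.1 -0.3 -0.9] t 60.225
touch 0.0 9.641412622100802
t 65.0
pick [0.5446 0.2823] w 0.03905299386861679 f 39.842475056648254 lifted 0.0392032541270276 [ 0.3  0.2 -0.9] t 69.2083
touch 0.0 10.011234392202613
t 74.0
77.3667
```

View pics/e.png

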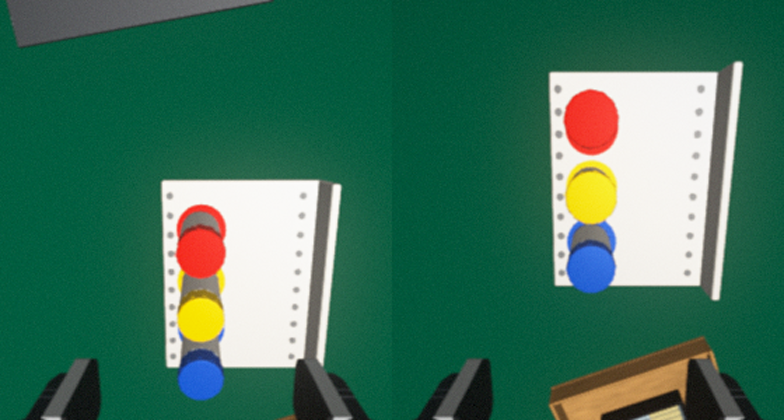

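View pics/s1.png

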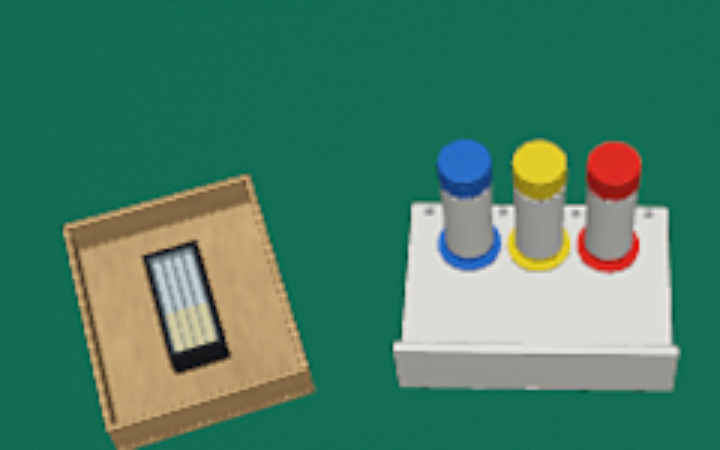

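All three tubes stand upright with a ring of their own pad showing around each foot, at about (469,243), (539,243) and (608,243) in the scene crop. The case lies flat mid-carton at (187,305).

```bash
python3 -c "
from rig import manip as m
m.hold(.3);print(m.sign_off())"
```

```text
the job is handed in; nothing more can be done
None
```

I handed the job in at about 78 s of the 136 s limit: the last pictures show the case flat mid-carton and each tube upright on its own pad, but the sign-off returned no verdict.

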